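# Size a pot collar on the stepped cone gauge

### The job

Three metal collars for the candle pots lie on the bench beside a stepped cone gauge that has one black band. Pick the collar whose bore stops on the step just above the black band (the middle-sized one), slide it down over the cone, without dropping it, until it rests level on that step, and let go. Leave the other two collars and the candle pots where they are.

Things in the scene. Friction and masses are not known exactly. Their poses are not given: they have to be found in the camera images.
- gauge: Stepped steel cone gauge fixed upright on the bench (place varies), 118 mm high. Origin at the centre of its underside, z up along the cone. Round foot 110 mm across, 12 mm thick; above it a stem 60 mm thick, then flat ledges at heights 34, 58 and 82 mm, 55, 43 and 31 mm across, each with a thinner stem rising from it: 48, 36 and 24 mm thick at its foot, tapering 1 to 2 mm.
- marked_step (a point): Centre of the marked ledge, on the gauge's axis, 58 mm above the bench; a black band runs round the stem just below it. The underside of the right collar comes to rest at this height.
- gauge_tip (a point): Centre of the gauge's flat top, 8 mm across, 118 mm above the bench. Below it a steep cone widens to 22 mm at 100 mm height.
- middle_collar: The right collar: plain aluminium ring, 56 mm outside, bore 40 mm, 22 mm high, 58 to 100 g, lying flat on the bench. Origin at the centre of its underside, z along its axis. It can be gripped across the outside from above. The three collars' places are shuffled, at least 100 mm apart.
- middle_collar_center (a point): Centre of the middle collar, on its axis, 11 mm above its underside.
- small_collar: Bystander: the same kind of ring, 44 mm outside, bore 28 mm, 22 mm high. It would stop too high on the gauge. Origin at the centre of its underside.
- large_collar: Bystander: the same kind of ring, 68 mm outside, bore 52 mm, 22 mm high. It would slip down past the marked step. Origin at the centre of its underside.
- pot_a: Bystander: poured terracotta-brown candle pot standing loose, 72 mm across, 80 mm high, with a black wick clip 78 mm long across its top (90 mm high in all). Origin at the centre of its underside.
- pot_b: Bystander: the same kind of pot with an orange wick clip. Origin at the centre of its underside.
Things that resemble listed ones, but are neither listed nor needed, are in the scene too. Of the things like the gauge, leave any that is green; of the rest the smaller one is meant. Leave any red look-alike of the middle_collar alone.

How it is judged:
By the outcome, as a careful person would: the job done as asked, in the order asked, and still so for the second after the job is handed in, with the robot touching nothing.
It also fails if it takes over 35 s, if anything falls off the work surface, if the arm or the gripper's body presses on something with over 40 N, if the wrist force passes 120 N, or if a joint passes its speed limit or range.

### The arm

A 6-joint arm with a two-finger parallel gripper is mounted at the origin on the work surface. World frame = base frame: x ahead of the robot, y to its left, z up, the work surface at z = 0. Lengths are in mm, angles in rad, forces in N, time in s.
With the tool pointing down it reaches from about 375 to 900 mm from the base axis. Payload 3.1 kg.
Tool frame: the origin (TCP) lies at the very end of the fingers, on their centre line; the grasp point (between the pads) lies 19 mm behind it; z points along the fingers, y is the direction in which the jaws open and shut (so a half turn about z gives the same grasp; the last joint's range is limited). The gripper opens to 85 mm and grips with 20 to 120 N. Pads are 22 mm wide; open, the fingers measure 114 mm over their backs; the gripper's body (76 mm by 85 mm) begins 54 mm behind the grasp point. The pads swing forward as they close: fully open they stand 13 mm farther back than shut.
Start: joints at [-1.518, 0.527, 1.433, -0, 1.181, -0.178], TCP at [142.998, -608.398, 231.31] pointing down, gripper open.
Joint ranges: [-3.08, 3.08], [-0.75, 2.2], [0.22, 2.44], [-1.43, 4.57], [0, 2.65], [-2.85, 2.85]. Speed limits (rad/s): [2.79, 2.79, 3.14, 3.14, 3.14, 3.14].

### API

Orientations are given as a unit quaternion [x, y, z, w].
In Python, from cell import manip gives the robot as it stands.
- The arm moves only by the shell command python3 -m creep 'ROWS' [FORCE]. ROWS is JSON, a list of rows, each an object with "dp": the shift along the tool's x, y, z in m, a list of three; "rotation": the turn, a rotation vector about the tool's x, y, z in rad, a list of three; "gripper": the closure, from -1 (fully open) to 1 (shut). In form: [{"dp": [x, y, z], "rotation": [wx, wy, wz], "gripper": gripper}, ...]. A call has exactly 10 rows; each row is the pose to reach, as a shift and turn from the pose commanded when the call began, along the tool's axes at that moment; what a row does not reach only later rows make up. A row lasts 1/12 s, in which the tool goes at most 41.7 mm and 7.16 degrees, less where a joint would pass 70% of its speed; a pose out of reach is approached as far as the arm can. A call with a gripper value outside its range is refused whole. The fingers move at their own pace and stop on an object; FORCE is the grip in N (left out, the last holds). Time passes only in rows, so rows that repeat a pose let the fingers close, or fill a call up. It gives the time, the measured TCP pose, the force and the opening at its end, in the units of the state.
- manip.get_state(): the state, without advancing time (a new reading comes with each control period).
- manip.capture(name): name is "side" or "top"; returns a dict with "img" (384x512x3 uint8, blue, green, red), "intrinsics" (3x3 intrinsics, pixels), "eye" and "attitude" of the camera in the world. Camera axes: x right, y down, z forward; pixel columns grow to the right and rows downward; lengths in mm; the calibration is good to about 2 mm. A picture is of the moment at which its call begins. There is no depth.
- manip.hand_in(): hands the job in, once; it reports no verdict.
The state is a dict: "clock": time; "qpos": joint angles; "qvel": joint speeds; "tau": joint torques, N m; "ee_pos": TCP position; "eef_rot": TCP orientation; "force": force on the tool from outside, world axes, zero at the start; "wrist_torque": the same for the moment, N m; "grip_width": finger opening in mm.
Only numpy, scipy, OpenCV 4.12 (cv2) and the standard library are available. Lean on these libraries where they do the work, as an engineer would, in place of code of your own. Each camera call takes 0.05 s, during which the arm holds its last target. There are 200 camera calls.

## Working session

There is one attempt and no reset: what is moved stays moved. The work goes in short steps, Python scripts to look and compute and a shell command to move; the robot and the scene stay as the last step left them, time stands still between calls to the robot, and variables do not carry over. Pictures are saved under pics/ and viewed, about 8 in all and at most 12, crops included, and the job is handed in when it is done.

```bash
mkdir -p pics; ls; python3 - <<'E'
from cell import manip
import cv2
s=manip.get_state(); print(s)
for n in("top","side"):
    c=manip.capture(n); cv2.imwrite(f"pics/{n}0.png",c["img"]); print(n,c["intrinsics"],c["eye"],c["attitude"])
E
```

```text
pics
{'clock': 0.0, 'qpos': array([-1.51848551e+00,  5.28489791e-01,  1.43391763e+00, -1.18770799e-05,
        1.18138571e+00, -1.78494401e-01]), 'qvel': array([-0.00108048, -0.00084749, -0.00034742, -0.00061193,  0.00097737,
       -0.00149501]), 'tau': array([-7.54686589e-04, -4.42346692e+01, -1.78023022e+01, -2.27366941e-04,
        8.46280775e-03, -2.73363003e-05]), 'ee_pos': array([ 142.96642063, -607.68720789,  230.31422788]), 'eef_rot': array([ 9.93347644e-01,  1.15148803e-01,  6.38892789e-05, -1.09839301e-03]), 'force': array([-0.12888356,  0.21145271, -0.83562167]), 'wrist_torque': array([0.01970728, 0.01189037, 0.00282505]), 'grip_width': 85.28895583062486}
top [[494.08758583   0.         256.43605514]
 [  0.         494.08758583 188.29501476]
 [  0.           0.           1.        ]] [ 360.81759556   11.68230087 1371.67079812] [ 0.7133795  -0.69544114  0.06532611 -0.05642527]
side [[479.37897347   0.         254.16396564]
 [  0.         479.37897347 191.54933892]
 [  0.           0.           1.        ]] [129.01106673 685.32493335 718.13197727] [-0.25849389  0.85121751 -0.4341581   0.1418323 ]
```

View pics/top0.png

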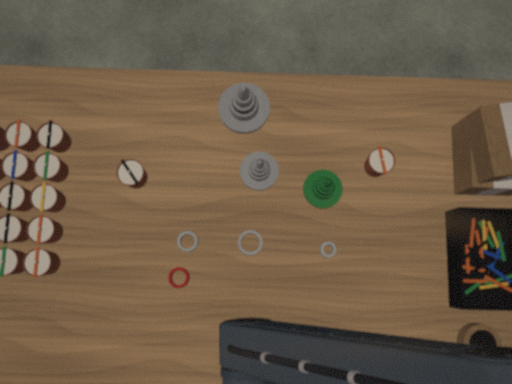

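View pics/side0.png

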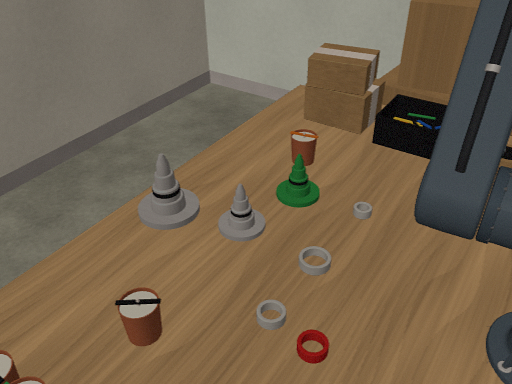

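Top view candidates:
- **Collars:** grey rings at (187,241), (250,242) and (328,249). The red ring at (179,277) is to be left. By size, (187,241) looks like the middle one.
- **Gauges:** large grey at (244,107), small grey at (259,170), and green at (323,188), which is to be left. The smaller grey one at (259,170) is the one meant.

Next I'll measure these and check a close crop.

```bash
cat > h.py <<'E'
import numpy as np, cv2
from scipy.spatial.transform import Rotation as R
def ray(c,px,z):
    K=c["intrinsics"]; d=R.from_quat(c["attitude"]).apply(np.linalg.inv(K)@[px[0],px[1],1.])
    e=np.array(c["eye"]); return e+d*(z-e[2])/d[2]
def proj(c,P):
    p=R.from_quat(c["attitude"]).inv().apply(np.array(P)-c["eye"]); q=c["intrinsics"]@p; return q[:2]/q[2]
def gray_blobs(c,roi,amin=60):
    x0,y0,x1,y1=roi; im=c["img"][y0:y1,x0:x1]; hsv=cv2.cvtColor(im,cv2.COLOR_BGR2HSV)
    m=((hsv[...,1]<60)&(hsv[...,2]>60)).astype(np.uint8)*255
    cs,_=cv2.findContours(m,cv2.RETR_EXTERNAL,cv2.CHAIN_APPROX_NONE)
    return [k+np.array([x0,y0]) for k in cs if cv2.contourArea(k)>amin]
def world_circle(c,k,z):
    P=np.array([ray(c,p,z)[:2] for p in k[:,0].astype(float)]).astype(np.float32)
    return cv2.fitEllipse(P)
E
python3 - <<'E'
from h import *
from cell import manip
crops=[]
for n,roi in(("top",(150,70,350,300)),("side",(120,140,400,370))):
    c=manip.capture(n)
    for k in gray_blobs(c,roi):
        e=world_circle(c,k,22 if cv2.boundingRect(k)[3]<37 and cv2.contourArea(k)<800 else 12)
        print(n,cv2.boundingRect(k),np.round(e[0],1),np.round(e[1],1))
    if n=="top": crops.append(cv2.resize(c["img"][130:290,160:345],None,fx=2.5,fy=2.5,interpolation=cv2.INTER_CUBIC)[:400])
    else: crops.append(cv2.resize(c["img"][170:370,210:380],(340,400),interpolation=cv2.INTER_CUBIC))
cv2.imwrite("pics/crop1.png",np.hstack(crops)[:, :800])
E
```

```text
top (320, 241, 16, 17) [ 433.8 -200.3] [42.3 43. ]
top (177, 231, 21, 21) [446.  182.3] [53.6 55. ]
top (238, 230, 25, 25) [447.2  11.6] [65.4 66.1]
top (240, 152, 39, 38) [649.1  -8. ] [107.3 108. ]
top (218, 83, 52, 50) [833.4  40.3] [146.4 148.6]
top (206, 70, 144, 5) [ 950.7 -625.4] [  13.8 1383.3]
side (120, 304, 37, 14) [657.2 321.9] [31.7 71.9]
side (256, 300, 30, 30) [443.  191.6] [54.2 69.2]
side (123, 291, 34, 12) [675.6 293.5] [23.2 57.4]
side (299, 246, 32, 29) [444.4  22.5] [66.3 85.7]
side (353, 202, 19, 17) [ 431.2 -187. ] [42.7 66.5]
side (138, 188, 61, 42) [827.1  49.7] [151.2 153.3]
side (218, 184, 47, 57) [663.6 -22. ] [ 99.2 207. ]
side (120, 140, 98, 67) [1005.2  -89.9] [272.9 335.7]
```

View pics/crop1.png

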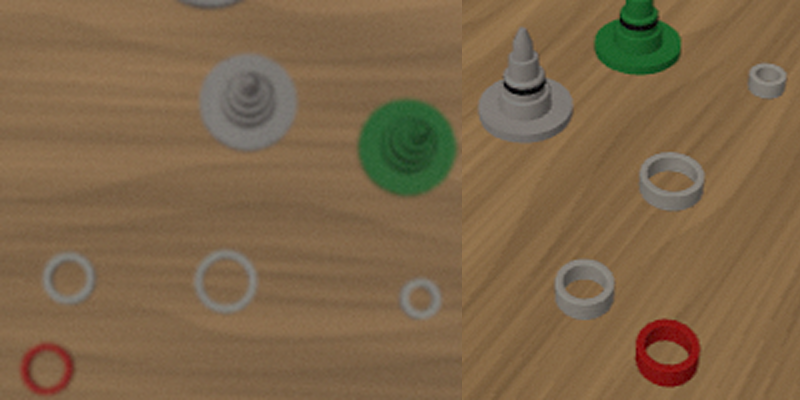

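The collar at top (187,241) measures about 55 mm and the small grey gauge's foot about 108 mm, so both choices hold. I'm setting out: collar ≈ (446.5, 183), gauge ≈ (650, -8).

```bash
python3 -m creep '[{"dp":[0.015,-0.010,0],"rotation":[0,0,0],"gripper":-1},{"dp":[0.044,-0.029,0],"rotation":[0,0,0],"gripper":-1},{"dp":[0.078,-0.052,0],"rotation":[0,0,0],"gripper":-1},{"dp":[0.113,-0.075,0],"rotation":[0,0,0],"gripper":-1},{"dp":[0.148,-0.098,0],"rotation":[0,0,0],"gripper":-1},{"dp":[0.183,-0.122,0],"rotation":[0,0,0],"gripper":-1},{"dp":[0.218,-0.145,0],"rotation":[0,0,0],"gripper":-1},{"dp":[0.252,-0.168,0],"rotation":[0,0,0],"gripper":-1},{"dp":[0.276,-0.183,0],"rotation":[0,0,0],"gripper":-1},{"dp":[0.290,-0.193,0],"rotation":[0,0,0],"gripper":-1}]' 40
```

```text
clock: 1.03
ee_pos: [383.0, -351.0, 231.3]
eef_rot: [0.993, 0.117, 0.0, -0.001]
force: [0.6, 0.0, -0.5]
grip_width: 85.3
```

```bash
python3 -m creep '[{"dp":[0.006,-0.015,0],"rotation":[0,0,0],"gripper":-1},{"dp":[0.018,-0.045,0],"rotation":[0,0,0],"gripper":-1},{"dp":[0.032,-0.081,0],"rotation":[0,0,0],"gripper":-1},{"dp":[0.046,-0.117,0],"rotation":[0,0,0],"gripper":-1},{"dp":[0.060,-0.154,0],"rotation":[0,0,0],"gripper":-1},{"dp":[0.074,-0.190,0],"rotation":[0,0,0],"gripper":-1},{"dp":[0.088,-0.226,0],"rotation":[0,0,0],"gripper":-1},{"dp":[0.102,-0.262,0],"rotation":[0,0,0],"gripper":-1},{"dp":[0.111,-0.286,0],"rotation":[0,0,0],"gripper":-1},{"dp":[0.117,-0.301,0],"rotation":[0,0,0],"gripper":-1}]'; python3 - <<'E'
from cell import manip
from scipy.spatial.transform import Rotation as R
s=manip.get_state(); print(s["ee_pos"],s["qpos"]); print(R.from_quat(s["eef_rot"]).inv().apply([446.5-s["ee_pos"][0],183.2-s["ee_pos"][1],60-s["ee_pos"][2]]))
E
```

```text
clock: 1.87
ee_pos: [424.9, -31.8, 231.3]
eef_rot: [0.993, 0.116, -0.001, -0.0]
force: [-0.4, -0.5, -0.7]
grip_width: 85.5
[424.86733614 -31.7928322  231.25643779] [-3.38522404e-01  2.60878867e-01  1.90608974e+00  4.36620497e-04
  9.76017159e-01  9.99459022e-01]
[  70.7689121  -204.0376205   171.40323226]
```

```bash
python3 -m creep '[{"dp":[0.005,-0.014,0.003],"rotation":[0,0,0],"gripper":-1},{"dp":[0.014,-0.040,0.015],"rotation":[0,0,0],"gripper":-1},{"dp":[0.023,-0.067,0.032],"rotation":[0,0,0],"gripper":-1},{"dp":[0.032,-0.093,0.051],"rotation":[0,0,0],"gripper":-1},{"dp":[0.042,-0.120,0.071],"rotation":[0,0,0],"gripper":-1},{"dp":[0.051,-0.147,0.092],"rotation":[0,0,0],"gripper":-1},{"dp":[0.060,-0.173,0.112],"rotation":[0,0,0],"gripper":-1},{"dp":[0.067,-0.193,0.131],"rotation":[0,0,0],"gripper":-1},{"dp":[0.071,-0.204,0.146],"rotation":[0,0,0],"gripper":-1},{"dp":[0.071,-0.204,0.156],"rotation":[0,0,0],"gripper":-1}]'; python3 - <<'E'
from h import *
from cell import manip
s=manip.get_state(); print(s["ee_pos"])
a=manip.capture("top");b=manip.capture("side")
p=proj(a,[446.5,183.2,22]);q=proj(b,[446.5,183.2,22]);print(p,q,proj(a,s["ee_pos"]),proj(b,s["ee_pos"]))
f=lambda c,p:cv2.resize(c["img"][int(p[1])-60:int(p[1])+60,int(p[0])-50:int(p[0])+50],None,fx=4,fy=4,interpolation=cv2.INTER_CUBIC)
cv2.imwrite("pics/g1.png",np.hstack([f(a,p),f(b,q)])); print(int(p[0])-50,int(p[1])-60,int(q[0])-50,int(q[1])-60)
E
```

```text
clock: 2.7
ee_pos: [448.1, 181.9, 73.9]
eef_rot: [0.993, 0.116, -0.001, -0.0]
force: [-0.3, -0.2, 0.2]
grip_width: 85.5
[448.07012521 181.85121211  73.90908106]
[186.7854287  240.69725263] [271.63485494 309.90768657] [184.86590998 238.77965359] [271.42449068 289.67693977]
136 180 221 249
```

View pics/g1.png

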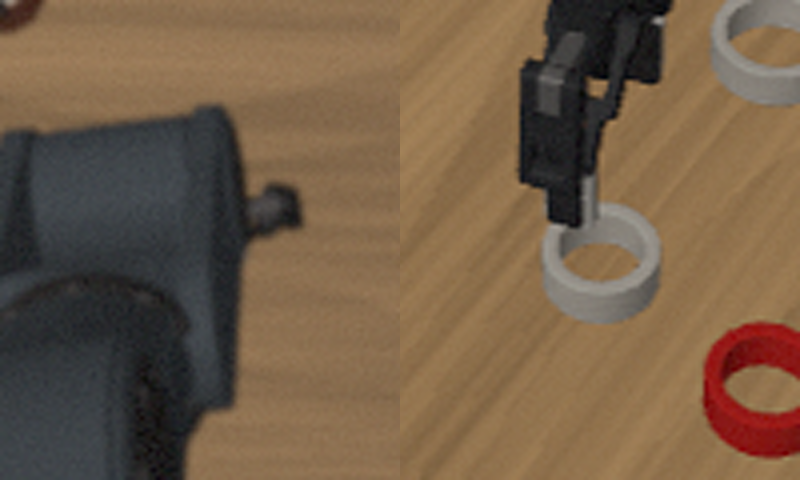

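The side crop shows the ring's top centre at about (271.3,311) px, against a predicted (271.6,310). The fingers sit over it and the red ring is well clear. Descending, then closing.

```bash
python3 -m creep '[{"dp":[-0.001,-0.001,0.006],"rotation":[0,0,0],"gripper":-1},{"dp":[-0.001,-0.002,0.016],"rotation":[0,0,0],"gripper":-1},{"dp":[-0.001,-0.002,0.028],"rotation":[0,0,0],"gripper":-1},{"dp":[-0.001,-0.002,0.040],"rotation":[0,0,0],"gripper":-1},{"dp":[-0.001,-0.002,0.051],"rotation":[0,0,0],"gripper":-1},{"dp":[-0.001,-0.002,0.060],"rotation":[0,0,0],"gripper":-1},{"dp":[-0.001,-0.002,0.067],"rotation":[0,0,0],"gripper":-1},{"dp":[-0.001,-0.002,0.071],"rotation":[0,0,0],"gripper":-1},{"dp":[-0.001,-0.002,0.072],"rotation":[0,0,0],"gripper":-1},{"dp":[-0.001,-0.002,0.072],"rotation":[0,0,0],"gripper":-1}]' && python3 -m creep '[{"dp":[0,0,0],"rotation":[0,0,0],"gripper":-0.5},{"dp":[0,0,0],"rotation":[0,0,0],"gripper":0},{"dp":[0,0,0],"rotation":[0,0,0],"gripper":1},{"dp":[0,0,0],"rotation":[0,0,0],"gripper":1},{"dp":[0,0,0],"rotation":[0,0,0],"gripper":1},{"dp":[0,0,0],"rotation":[0,0,0],"gripper":1},{"dp":[0,0,0],"rotation":[0,0,0],"gripper":1},{"dp":[0,0,0],"rotation":[0,0,0],"gripper":1},{"dp":[0,0,0],"rotation":[0,0,0],"gripper":1},{"dp":[0,0,0],"rotation":[0,0,0],"gripper":1}]' 40
```

```text
clock: 3.63
ee_pos: [447.3, 182.0, 3.2]
eef_rot: [0.993, 0.115, -0.0, 0.0]
force: [-0.3, 0.5, 0.7]
grip_width: 85.5
clock: 4.47
ee_pos: [447.6, 182.3, 4.2]
eef_rot: [0.993, 0.115, 0.001, -0.0]
force: [-1.0, -0.3, 5.1]
grip_width: 54.1
```

```bash
python3 -m creep '[{"dp":[0,0,-0.004],"rotation":[0,0,0],"gripper":1},{"dp":[0,0,-0.014],"rotation":[0,0,0],"gripper":1},{"dp":[0,0,-0.030],"rotation":[0,0,0],"gripper":1},{"dp":[0,0,-0.050],"rotation":[0,0,0],"gripper":1},{"dp":[0,0,-0.072],"rotation":[0,0,0],"gripper":1},{"dp":[0,0,-0.094],"rotation":[0,0,0],"gripper":1},{"dp":[0,0,-0.116],"rotation":[0,0,0],"gripper":1},{"dp":[0,0,-0.136],"rotation":[0,0,0],"gripper":1},{"dp":[0,0,-0.150],"rotation":[0,0,0],"gripper":1},{"dp":[0,0,-0.158],"rotation":[0,0,0],"gripper":1}]'; python3 - <<'E'
from h import *
from cell import manip
s=manip.get_state(); t=s["ee_pos"]; print(t, R.from_quat(s["eef_rot"]).inv().apply([650-t[0],-8-t[1],0]))
b=manip.capture("side"); q=proj(b,t); x0,y0=int(q[0])-50,int(q[1])-50
print(x0,y0,q,[proj(b,[t[0],t[1],t[2]+dz]) for dz in(-4,18)])
cv2.imwrite("pics/g2.png",cv2.resize(b["img"][y0:y0+90,x0:x0+110],None,fx=6,fy=6,interpolation=cv2.INTER_CUBIC))
E
```

```text
clock: 5.3
ee_pos: [447.8, 182.4, 163.9]
eef_rot: [0.993, 0.115, 0.002, -0.0]
force: [-0.1, -0.4, -1.0]
grip_width: 54.2
[447.82603354 182.3666092  163.85709805] [153.19904381 231.61046472   0.63578199]
221 202 [271.59427041 252.86588671] [array([271.58435004, 254.61541484]), array([271.63963121, 244.86619228])]
```

View pics/g2.png

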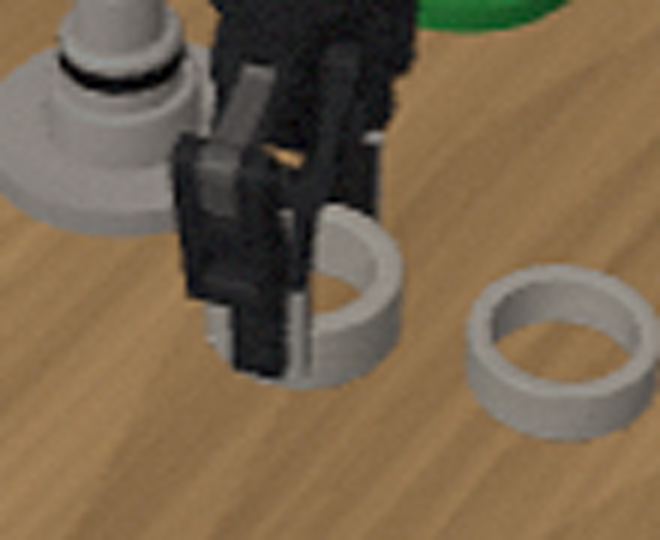

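The collar is held level and centred: ring centre u ≈ 271.7, TCP projects to 271.6. Now I'll check the gauge axis in the side view against the top estimate.

```bash
python3 - <<'E'
from h import *
from cell import manip
b=manip.capture("side"); im=cv2.imread("pics/side0.png"); b["img"]=im
hsv=cv2.cvtColor(im,cv2.COLOR_BGR2HSV); g=(hsv[...,1]<60)|(hsv[...,2]<50)
for v in range(184,238,4):
    r=np.where(g[v,205:280])[0]+205; print(v,r.min(),r.max(),(r.min()+r.max())/2)
for z in (0,12,34,58,82,118): print(z,proj(b,[650,-8,z]),proj(b,[651,-9,z]))
print("du per x",proj(b,[651,-8,34])-proj(b,[650,-8,34]),"per y",proj(b,[650,-7,34])-proj(b,[650,-8,34]))
E
```

```text
184 239 241 240.0
188 237 243 240.0
192 236 244 240.0
196 234 247 240.5
200 233 247 240.0
204 232 250 241.0
208 231 250 240.5
212 225 259 242.0
216 221 263 242.0
220 219 264 241.5
224 218 264 241.0
228 219 263 241.0
232 220 261 240.5
236 224 257 240.5
0 [242.34064651 225.29462625] [242.24042356 224.91677127]
12 [242.1788792  221.31776249] [242.07819268 220.94157106]
34 [241.87697835 213.89587599] [241.77543214 213.52292338]
58 [241.53952493 205.59997028] [241.43702623 205.2308447 ]
82 [241.19329099 197.08820552] [241.08982428 196.72323343]
118 [240.65671201 183.89702621] [240.55176364 183.53894504]
du per x [-0.35369107 -0.14710543] per y [-0.25234238  0.22630428]
```

```bash
python3 -m creep '[{"dp":[0.008,0.012,0],"rotation":[0,0,0],"gripper":1},{"dp":[0.023,0.035,0],"rotation":[0,0,0],"gripper":1},{"dp":[0.042,0.063,0],"rotation":[0,0,0],"gripper":1},{"dp":[0.060,0.090,0],"rotation":[0,0,0],"gripper":1},{"dp":[0.079,0.118,0],"rotation":[0,0,0],"gripper":1},{"dp":[0.098,0.146,0],"rotation":[0,0,0],"gripper":1},{"dp":[0.116,0.174,0],"rotation":[0,0,0],"gripper":1},{"dp":[0.135,0.202,0.005],"rotation":[0,0,0],"gripper":1},{"dp":[0.147,0.220,0.014],"rotation":[0,0,0],"gripper":1},{"dp":[0.155,0.232,0.022],"rotation":[0,0,0],"gripper":1}]' && python3 -m creep '[{"dp":[0,0,0.002],"rotation":[0,0,0],"gripper":1},{"dp":[0,0,0.004],"rotation":[0,0,0],"gripper":1},{"dp":[0,0,0.006],"rotation":[0,0,0],"gripper":1},{"dp":[0,0,0.006],"rotation":[0,0,0],"gripper":1},{"dp":[0,0,0.006],"rotation":[0,0,0],"gripper":1},{"dp":[0,0,0.006],"rotation":[0,0,0],"gripper":1},{"dp":[0,0,0.006],"rotation":[0,0,0],"gripper":1},{"dp":[0,0,0.006],"rotation":[0,0,0],"gripper":1},{"dp":[0,0,0.006],"rotation":[0,0,0],"gripper":1},{"dp":[0,0,0.006],"rotation":[0,0,0],"gripper":1}]'; python3 - <<'E'
from h import *
from cell import manip
s=manip.get_state(); t=s["ee_pos"]; print(t, s["force"], R.from_quat(s["eef_rot"]).as_rotvec())
b=manip.capture("side"); q=proj(b,t); x0,y0=int(q[0])-40,int(q[1])-35
print(x0,y0,q,[proj(b,[t[0],t[1],z]) for z in(0,58,118,t[2]-4,t[2]+18)])
cv2.imwrite("pics/g3.png",cv2.resize(b["img"][y0:y0+95,x0:x0+80],None,fx=6,fy=6,interpolation=cv2.INTER_CUBIC))
E
```

```text
clock: 6.23
ee_pos: [653.1, -11.7, 137.2]
eef_rot: [0.993, 0.114, -0.0, 0.0]
force: [-0.3, -0.2, -0.5]
grip_width: 54.5
clock: 7.07
ee_pos: [651.2, -8.1, 133.5]
eef_rot: [0.993, 0.115, 0.0, 0.0]
force: [0.4, -0.2, -0.7]
grip_width: 54.3
[651.23085148  -8.11772981 133.54942892] [ 0.43747557 -0.24259976 -0.71485485] [3.12059005e+00 3.61991275e-01 5.17444328e-04]
199 142 [239.99109716 177.83877531] [array([241.94193555, 225.08402946]), array([241.12892581, 205.39462224]), array([240.2330464 , 183.69828336]), array([240.05373692, 179.35578024]), array([239.70572709, 170.92770498])]
```

View pics/g3.png

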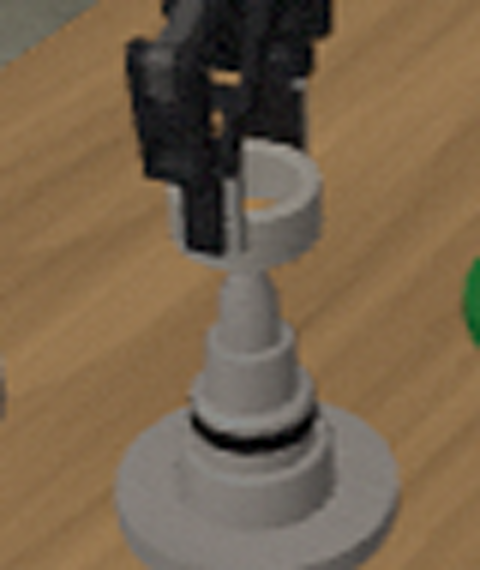

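The side crop shows the ring centred at u ≈ 239.8 and the gauge axis about 0.2 px left of the prediction. That puts them within about 0.5 mm in this view, so I'm lowering in stages and watching the force.

```bash
python3 -m creep '[{"dp":[0,0,0.004],"rotation":[0,0,0],"gripper":1},{"dp":[0,0,0.009],"rotation":[0,0,0],"gripper":1},{"dp":[0,0,0.014],"rotation":[0,0,0],"gripper":1},{"dp":[0,0,0.019],"rotation":[0,0,0],"gripper":1},{"dp":[0,0,0.024],"rotation":[0,0,0],"gripper":1},{"dp":[0,0,0.029],"rotation":[0,0,0],"gripper":1},{"dp":[0,0,0.034],"rotation":[0,0,0],"gripper":1},{"dp":[0,0,0.038],"rotation":[0,0,0],"gripper":1},{"dp":[0,0,0.041],"rotation":[0,0,0],"gripper":1},{"dp":[0,0,0.042],"rotation":[0,0,0],"gripper":1}]' && python3 -m creep '[{"dp":[0,0,0.002],"rotation":[0,0,0],"gripper":1},{"dp":[0,0,0.005],"rotation":[0,0,0],"gripper":1},{"dp":[0,0,0.008],"rotation":[0,0,0],"gripper":1},{"dp":[0,0,0.011],"rotation":[0,0,0],"gripper":1},{"dp":[0,0,0.013],"rotation":[0,0,0],"gripper":1},{"dp":[0,0,0.014],"rotation":[0,0,0],"gripper":1},{"dp":[0,0,0.014],"rotation":[0,0,0],"gripper":1},{"dp":[0,0,0.014],"rotation":[0,0,0],"gripper":1},{"dp":[0,0,0.014],"rotation":[0,0,0],"gripper":1},{"dp":[0,0,0.014],"rotation":[0,0,0],"gripper":1}]'; python3 - <<'E'
from h import *
from cell import manip
s=manip.get_state(); t=s["ee_pos"]; print(t, s["force"],s["wrist_torque"])
b=manip.capture("side");a=manip.capture("top"); q=proj(b,t); x0,y0=int(q[0])-40,int(q[1])-45
print(x0,y0,q)
f=lambda im:cv2.resize(im,None,fx=5,fy=5,interpolation=cv2.INTER_CUBIC)
p=proj(a,t);u,v=int(p[0]),int(p[1])
cv2.imwrite("pics/g4.png",np.hstack([f(b["img"][y0:y0+90,x0:x0+80]),f(a["img"][v-45:v+45,u-40:u+40])]))
E
```

```text
clock: 7.95
ee_pos: [650.8, -8.2, 90.6]
eef_rot: [0.993, 0.115, -0.0, -0.0]
force: [0.4, 0.2, -0.4]
grip_width: 54.2
clock: 8.78
ee_pos: [651.3, -8.3, 77.5]
eef_rot: [0.993, 0.115, 0.0, 0.0]
force: [0.4, 0.3, -0.7]
grip_width: 54.2
[651.31027439  -8.27122499  77.49501201] [ 0.3684843   0.33840405 -0.72012057] [0.01358114 0.00324887 0.04593398]
200 153 [240.85519318 198.45395814]
```

View pics/g4.png

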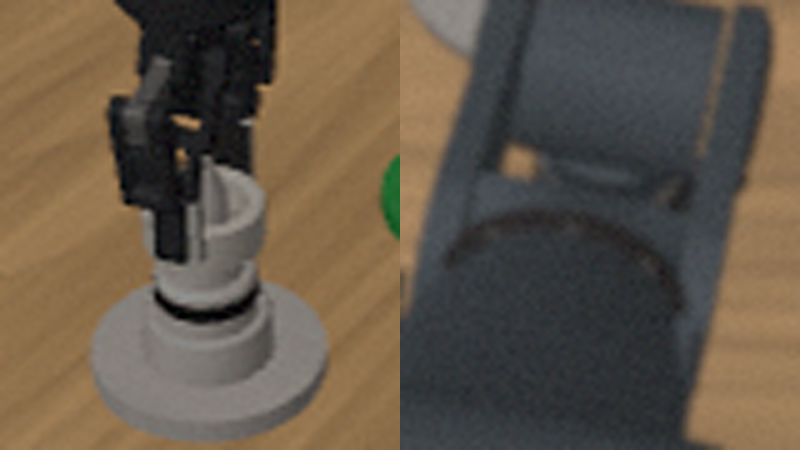

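The collar is past the upper ledge with no contact force, bottom at about 73 mm. Lowering slowly to the marked step.

```bash
python3 -m creep '[{"dp":[0,0,0.002],"rotation":[0,0,0],"gripper":1},{"dp":[0,0,0.004],"rotation":[0,0,0],"gripper":1},{"dp":[0,0,0.006],"rotation":[0,0,0],"gripper":1},{"dp":[0,0,0.008],"rotation":[0,0,0],"gripper":1},{"dp":[0,0,0.010],"rotation":[0,0,0],"gripper":1},{"dp":[0,0,0.0115],"rotation":[0,0,0],"gripper":1},{"dp":[0,0,0.013],"rotation":[0,0,0],"gripper":1},{"dp":[0,0,0.014],"rotation":[0,0,0],"gripper":1},{"dp":[0,0,0.0145],"rotation":[0,0,0],"gripper":1},{"dp":[0,0,0.0145],"rotation":[0,0,0],"gripper":1}]' && python3 -m creep '[{"dp":[0,0,0.0003],"rotation":[0,0,0],"gripper":1},{"dp":[0,0,0.0006],"rotation":[0,0,0],"gripper":1},{"dp":[0,0,0.001],"rotation":[0,0,0],"gripper":1},{"dp":[0,0,0.001],"rotation":[0,0,0],"gripper":1},{"dp":[0,0,0.001],"rotation":[0,0,0],"gripper":1},{"dp":[0,0,0.001],"rotation":[0,0,0],"gripper":1},{"dp":[0,0,0.001],"rotation":[0,0,0],"gripper":1},{"dp":[0,0,0.001],"rotation":[0,0,0],"gripper":1},{"dp":[0,0,0.001],"rotation":[0,0,0],"gripper":1},{"dp":[0,0,0.001],"rotation":[0,0,0],"gripper":1}]'
```

```text
clock: 9.72
ee_pos: [651.1, -8.2, 62.6]
eef_rot: [0.993, 0.115, -0.0, -0.0]
force: [-0.5, 0.3, -1.0]
grip_width: 54.7
clock: 10.55
ee_pos: [651.3, -8.3, 62.3]
eef_rot: [0.993, 0.115, 0.0, 0.0]
force: [-1.5, -0.8, 5.6]
grip_width: 54.5
```

Contact came at the expected height, with TCP z 62.3 and about +6 N. Releasing and looking.

```bash
python3 -m creep '[{"dp":[0,0,0],"rotation":[0,0,0],"gripper":0},{"dp":[0,0,0],"rotation":[0,0,0],"gripper":-0.3},{"dp":[0,0,0],"rotation":[0,0,0],"gripper":-0.6},{"dp":[0,0,0],"rotation":[0,0,0],"gripper":-1},{"dp":[0,0,0],"rotation":[0,0,0],"gripper":-1},{"dp":[0,0,0],"rotation":[0,0,0],"gripper":-1},{"dp":[0,0,0],"rotation":[0,0,0],"gripper":-1},{"dp":[0,0,0],"rotation":[0,0,0],"gripper":-1},{"dp":[0,0,0],"rotation":[0,0,0],"gripper":-1},{"dp":[0,0,0],"rotation":[0,0,0],"gripper":-1}]'; python3 - <<'E'
from h import *
from cell import manip
b=manip.capture("side"); x0,y0=195,145
cv2.imwrite("pics/g5.png",cv2.resize(b["img"][y0:y0+100,x0:x0+90],None,fx=6,fy=6,interpolation=cv2.INTER_CUBIC))
E
```

```text
clock: 11.38
ee_pos: [651.2, -8.2, 61.8]
eef_rot: [0.993, 0.115, -0.0, -0.0]
force: [0.1, -0.8, -0.2]
grip_width: 85.7
```

View pics/g5.png

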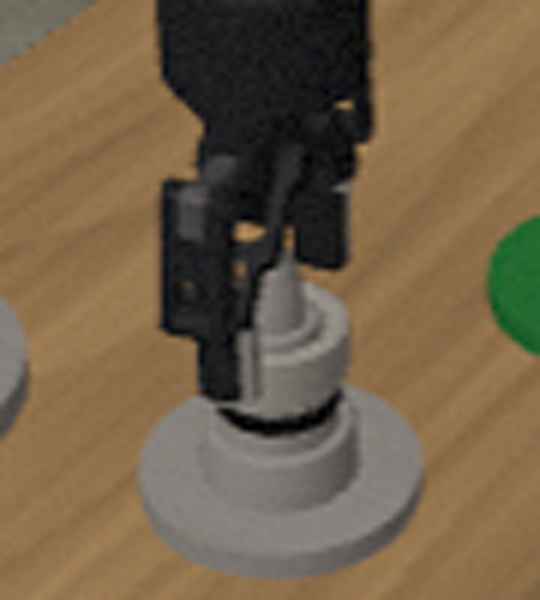

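The collar sits level just above the black band, centred near crop (283,365), and the fingers are clear of it. Retreating straight up, then back along the approach so the top view is clear for a final check.

```bash
python3 -m creep '[{"dp":[0,0,-0.004],"rotation":[0,0,0],"gripper":-1},{"dp":[0,0,-0.014],"rotation":[0,0,0],"gripper":-1},{"dp":[0,0,-0.030],"rotation":[0,0,0],"gripper":-1},{"dp":[0,0,-0.050],"rotation":[0,0,0],"gripper":-1},{"dp":[0,0,-0.072],"rotation":[0,0,0],"gripper":-1},{"dp":[0,0,-0.094],"rotation":[0,0,0],"gripper":-1},{"dp":[0,0,-0.116],"rotation":[0,0,0],"gripper":-1},{"dp":[0,0,-0.136],"rotation":[0,0,0],"gripper":-1},{"dp":[0,0,-0.152],"rotation":[0,0,0],"gripper":-1},{"dp":[0,0,-0.160],"rotation":[0,0,0],"gripper":-1}]' && python3 -m creep '[{"dp":[-0.006,-0.010,0],"rotation":[0,0,0],"gripper":-1},{"dp":[-0.022,-0.033,0],"rotation":[0,0,0],"gripper":-1},{"dp":[-0.040,-0.060,0],"rotation":[0,0,0],"gripper":-1},{"dp":[-0.058,-0.088,0],"rotation":[0,0,0],"gripper":-1},{"dp":[-0.076,-0.116,0],"rotation":[0,0,0],"gripper":-1},{"dp":[-0.094,-0.144,0],"rotation":[0,0,0],"gripper":-1},{"dp":[-0.112,-0.172,0],"rotation":[0,0,0],"gripper":-1},{"dp":[-0.130,-0.200,0],"rotation":[0,0,0],"gripper":-1},{"dp":[-0.142,-0.220,0],"rotation":[0,0,0],"gripper":-1},{"dp":[-0.148,-0.230,0],"rotation":[0,0,0],"gripper":-1}]'; python3 - <<'E'
from h import *
from cell import manip
b=manip.capture("side");a=manip.capture("top")
for n,c in(("side",b),("top",a)):
    d=cv2.absdiff(c["img"],cv2.imread(f"pics/{n}0.png")).max(2); c["d"]=d
f=lambda im,k:cv2.resize(im,None,fx=k,fy=k,interpolation=cv2.INTER_CUBIC)
cv2.imwrite("pics/g6.png",np.hstack([f(b["img"][165:265,200:300],4),f(a["img"][120:220,215:315],4)]))
cv2.imwrite("pics/g7.png",np.vstack([np.hstack([f(b["img"],.75),f(a["img"],.75)])]))
print([proj(b,[651,-8,z]) for z in(58,80)])
E
```

```text
clock: 12.27
ee_pos: [652.5, -8.4, 225.7]
eef_rot: [0.993, 0.115, 0.003, 0.001]
force: [-0.2, -0.4, -0.5]
grip_width: 85.4
clock: 13.1
ee_pos: [449.8, 183.6, 220.8]
eef_rot: [0.993, 0.116, -0.003, -0.0]
force: [0.0, 0.1, -0.2]
grip_width: 85.5
[array([241.18143769, 205.45452397]), array([240.86027348, 197.6621636 ])]
```

View pics/g6.png

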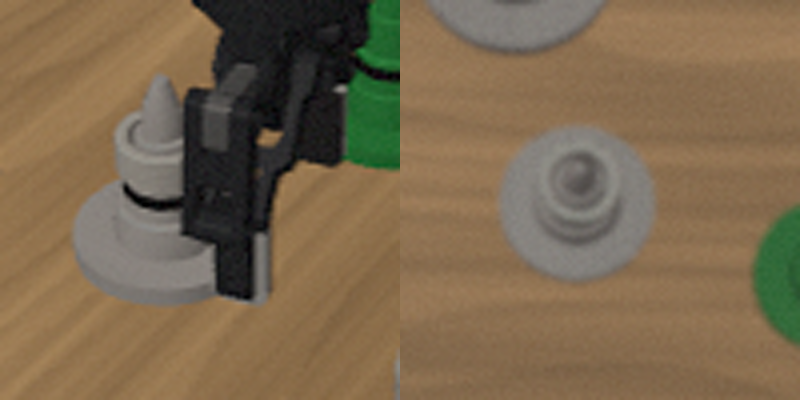

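View pics/g7.png

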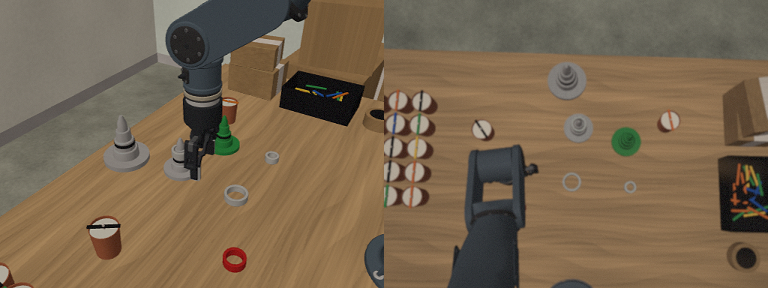

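The collar is level and concentric, just above the band in both views. The other collars, pots and look-alikes are where they were. Handing in.

```bash
python3 -c "
from cell import manip
print(manip.hand_in(), manip.get_state()['clock'])"
```

```text
the job is handed in; nothing more can be done
the job is handed in; nothing more can be done
```

The middle collar is on the smaller grey gauge, resting on the step just above the black band. I lowered it in the grip until it touched, then let go. It took about 13 s of the 35 s allowed.

- **Seating:** contact came at the expected height, with about 6 N upward. After release and retreat, the side and top pictures show it level and concentric.
- **Everything else:** the small and large collars, the pots, the red ring and the other two gauges look unmoved. I judged this by eye from the last pictures, not by measuring. The arm ended about 280 mm away, touching nothing.
- **Disagreements:** the top and side views put the gauge axis about 2 mm apart, so I aimed between them. The collar slid down without side contact. The grip read 54 mm on the 56 mm collar, but it held firmly.

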